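Shim a power pack tight in its test nest and hold the wedge

TASK

The power pack sits loose in its test nest: take up the gap between its end and the steel jaw by standing grey spacer plates in it, centred on the pack's width, one after another against the pack, as many as needed for the white wedge to close what is left. Then push the wedge down, slope towards the jaw, between the spacers and the jaw until you feel the stack bind with the wedge's tip still clear of the nest's plate, and finish while still holding the wedge pressed down so the stack stays tight. Leave unused spacers in the rack and do not disturb anything else on the table.

Things in the scene. Friction and masses are not known exactly. Their poses are not given: they have to be found in the camera images.
- nest: Fixed aluminium test nest, base plate 110 mm (x) by 280 mm (y), 8 mm thick. Origin: underside of the plate, at the gap's pack end. Its y runs across the gap, from the power pack (-y side, backed by an end stop) to the steel jaw (+y side). The gap starts at about y = 0, is 21 to 40 mm wide and open at its x ends; middle of its length: x = 0
- pack_end (a point): Middle of the top edge of the power pack's end face, the upright face that bounds the gap. The pack is a black box with green bands, 80 mm wide (x), 150 mm long (y), 60 mm high, 0.95 kg, loose in the nest but backed by the end stop (it can slide back about 1 mm). Its top is 68 mm above the table
- nose (a point): Foremost point, half-way along, of the round bar (12 mm diameter, 70 mm long along x) on the steel jaw, facing the pack; 58 mm above the table, the narrowest place of the gap: gap width = distance along the nest's y from pack_end to nose. The jaw is rigid; top of the bar 64 mm above the table
- wedge_mid (a point): White plastic wedge, 40 mm wide (its x), 98 mm high, about 80 g, standing tip down in its holder. Point: centre of its width, 49 mm above the tip. Upper part (56 to 98 mm up) is a grip tab 16 mm thick, 8 mm either side of this point in y; pinch it across its 40 mm width. Its axes match the nest's when it is the right way round in the gap: flat face to -y (pack), slope to +y (jaw)
- wedge_tip (a point): Middle of the wedge's bottom end. Its flat upright face lies 3 mm to the -y side, all the way up; the sloped face starts 3 mm to the +y side: thickness is 6 mm at the tip and grows 0.36 mm per mm of height, to 26 mm at 56 mm up. As the wedge goes down in the gap the nose bar meets the slope and presses the flat face on the spacers
- holder: Fixed holder of the wedge: plate 60 x 80 mm, 8 mm thick, with a tapered slot 28 mm deep in which the wedge stands on the plate; lift it straight up. Origin: underside, under the wedge's tip. Same axes as the wedge standing in it
- rack: Fixed rack holding three spacers in slots at y = -42, 0 and +42 mm of its axes: plate 60 x 150 mm, 8 mm thick, slots 22 mm deep. Origin: centre of underside; the spacers stand on the plate, 8 mm up; lift straight up
- spacer1_mid (a point): Spacer plate 1 of three alike: grey plastic, 40 mm wide (its x), 10 mm thick (its y), 98 mm high with a gabled top (sides upright to 88 mm), 60 g, standing in the rack's slot at y = -42 mm. Point: its centre, 49 mm above its bottom. Pinch it near the top across the 40 mm width, so that fingertips stay above the pack. It stands by itself on the nest's plate in the gap
- spacer2_mid (a point): Spacer plate 2 of three alike: grey plastic, 40 mm wide (its x), 10 mm thick (its y), 98 mm high with a gabled top (sides upright to 88 mm), 60 g, standing in the rack's slot at y = 0 mm. Point: its centre, 49 mm above its bottom. Pinch it near the top across the 40 mm width, so that fingertips stay above the pack. It stands by itself on the nest's plate in the gap
- spacer3_mid (a point): Spacer plate 3 of three alike: grey plastic, 40 mm wide (its x), 10 mm thick (its y), 98 mm high with a gabled top (sides upright to 88 mm), 60 g, standing in the rack's slot at y = 42 mm. Point: its centre, 49 mm above its bottom. Pinch it near the top across the 40 mm width, so that fingertips stay above the pack. It stands by itself on the nest's plate in the gap
- screwdriver: A screwdriver lying on the table; a bystander, origin at its underside or middle
- tape: A roll of clear tape lying flat, 84 mm across, 18 mm high; a bystander, origin at its underside or middle
- plug: A small steel coaxial plug lying on the table, about 50 mm long; a bystander, origin at its underside or middle
- scanner: A black hand-held code scanner lying down, about 180 mm long, 45 mm high; a bystander, origin at its underside or middle
- cleaner: A white plastic bottle standing, 52 mm across, 120 mm high; a bystander, origin at its underside or middle
- meter: A grey hand multimeter lying flat, 75 x 150 x 32 mm; a bystander, origin at its underside or middle
- pack: The power pack itself (see pack_end); origin at the centre of its underside
- jaw: The steel jaw (see nose); origin on the nest's plate, under the nose's foremost point
- spacer1: Spacer plate 1; origin at the centre of its underside, 49 mm below spacer1_mid
- spacer2: Spacer plate 2; origin at the centre of its underside, 49 mm below spacer2_mid
- spacer3: Spacer plate 3; origin at the centre of its underside, 49 mm below spacer3_mid
- wedge: The wedge; origin at its tip, same as wedge_tip
Not all that is in view belongs to the job. What is shaped like the spacer3 but green or pink is not meant.

How it is judged:
By the outcome, as a careful person would: the job done as asked, in the order asked, and still so for the second after the job is handed in, while the arm keeps its last pose, push and grip.
It also fails if it takes over 72 s, if anything falls off the work surface, if the arm or the gripper's body presses on something with over 40 N, if the wrist force passes 120 N, or if a joint passes its speed limit or range.

ROBOT

A 7-joint arm with a two-finger parallel gripper is mounted at the origin on the work surface. World frame = base frame: x ahead of the robot, y to its left, z up, the work surface at z = 0. Lengths are in m, angles in rad, forces in N, time in s.
With the tool pointing down it reaches from about 0.4 to 0.85 m from the base axis. Payload 6.9 kg.
Tool frame: the origin (TCP) lies midway between the tips of the shut fingers; the grasp point (between the pads) lies 19 mm behind it; z points along the fingers, y is the line along which they close (so a half turn about z gives the same grasp; the last joint's range is limited). The gripper opens to 85 mm and grips with 20 to 120 N. Pads are 22 mm wide; open, the fingers measure 114 mm over their backs; the gripper's body (76 mm by 85 mm) begins 54 mm behind the grasp point. The pads swing forward as they close: fully open they stand 13 mm farther back than shut.
Start: joints at [1.383, 0.507, -0.238, 1.5, 0.126, 1.149, -0.155], TCP at [0.181, -0.598, 0.231] pointing down, gripper open.
Joint ranges: [-3.08, 3.08], [-0.24, 2.05], [-1.43, 1.35], [0, 2.5], [-1.52, 4.66], [0.17, 1.96], [-2.89, 2.89]. Speed limits (rad/s): [2.39, 2.39, 3.14, 3.14, 3.14, 3.14, 3.14].

INTERFACE

Orientations are given as [roll, pitch, yaw] about the fixed x, y, z axes, in that order (R = Rz(yaw) Ry(pitch) Rx(roll)).
In Python, from workcell import manip, viewer gives the robot as it stands. The module is installed in compiled form; this text tells all that it offers.
- The arm moves only by the shell command python3 -m inch 'ROWS' [FORCE]. ROWS is JSON, a list of rows, each a list of 5 numbers: the shift along the tool's x, y, z each as a share of 4 cm, from -1 to 1, then the turn about the tool's z as a share of 5 degrees, from -1 to 1, then the opening, from -1 (shut) to 1 (fully open). A call has 1 to 5 rows; each row shifts and turns the commanded pose from where the row before left it, along the tool's axes as they then stand; what a row does not reach is not made up. A row lasts 1/12 s, in which the tool goes at most 41.7 mm and 7.16 degrees, less where a joint would pass 70% of its speed; a pose out of reach is approached as far as the arm can. A call with a number of a shift or a turn outside -1 to 1 is refused whole. A call with a gripper value outside its range is refused whole. The fingers move at their own pace and stop on an object; FORCE is the grip in N (left out, the last holds). Time passes only in rows, so rows that do not move let the fingers close. It gives the time, the measured TCP pose, the force, the opening and the grip force at its end, in the units of the state.
- manip.read_state(): the state, without advancing time (a new reading comes with each control period).
- viewer.read_camera(name): name is "side" or "top"; returns the picture (384x512x3 uint8, blue, green, red); there is no depth.
- viewer.camera_params(name): a dict with "K" (3x3 intrinsics, pixels), "origin" and "attitude" of the camera in the world. Camera axes: x right, y up, looking along -z (the intrinsics and any distortion apply to the point x, -y, -z); pixel columns grow to the right and rows downward; lengths in m; the calibration is good to about 2 mm. A picture is of the moment at which its call begins. camera_params takes no time and is no camera call.
- manip.sign_off(): hands the job in; it is judged then, once.
The state is a dict: "clock": time; "joint_positions": joint angles; "qvel": joint speeds; "effort": joint torques, N m; "tcp_pos": TCP position; "tool_rot": TCP orientation; "contact_force": force on the tool from outside, world axes, zero at the start; "torque": the same for the moment, N m; "gripper_width": opening from 0.0 (shut) to 1.0 (fully open); "grasp_force": force on a finger pad.
Only numpy, scipy, OpenCV 4.12 (cv2) and the standard library are available. Lean on these libraries where they do the work, as an engineer would, in place of code of your own. Each camera call takes 0.05 s, during which the arm holds its last target. There are 200 camera calls.

## Working session

There is one attempt and no reset: what is moved stays moved. The work goes in short steps, Python scripts to look and compute and a shell command to move; the robot and the scene stay as the last step left them, time stands still between calls to the robot, and variables do not carry over. Pictures are saved under pics/ and viewed, at most 10 in all, crops included, and the job is handed in when it is done.

```bash
mkdir -p pics; python3 - <<'E'
from workcell import manip, viewer
import cv2
print(manip.read_state())
for n in("top","side"):
    im=viewer.read_camera(n); cv2.imwrite(f"pics/{n}0.png",im)
    p=viewer.camera_params(n); print(n,p)
E
```

```text
{'clock': 0.0, 'joint_positions': array([ 1.38249071,  0.50834551, -0.23751305,  1.50112702,  0.12566998,
        1.14891224, -0.15480815]), 'qvel': array([-0.00146536,  0.00064388, -0.00093127,  0.00012683, -0.00079041,
       -0.0004038 ,  0.00256983]), 'effort': array([ 8.28412685e-04, -6.20603514e+01, -2.18578666e+00, -2.49653900e+01,
        1.28969166e-02,  1.19865153e-02, -8.11126398e-06]), 'tcp_pos': array([ 0.18077915, -0.59775531,  0.23042651]), 'tool_rot': array([-3.13978564e+00,  1.28531107e-05,  2.93791544e-01]), 'contact_force': array([-0.53343915, -0.3650832 , -0.0788523 ]), 'torque': array([-0.00892445, -0.00792797,  0.04485496]), 'grasp_force': 0.0, 'gripper_width': 1.0014023743395826}
top {'K': array([[420.09144791,   0.        , 257.18202969],
       [  0.        , 420.09144791, 183.47560666],
       [  0.        ,   0.        ,   1.        ]]), 'origin': array([0.43128215, 0.05141435, 1.4063635 ]), 'attitude': array([ 0.09803072,  0.00210259, -1.56653477])}
side {'K': array([[358.61163289,   0.        , 251.77665683],
       [  0.        , 358.61163289, 191.28364125],
       [  0.        ,   0.        ,   1.        ]]), 'origin': array([0.18396042, 0.86234701, 0.67098221]), 'attitude': array([ 0.98194749, -0.02350248, -2.68101009])}
```

View pics/top0.png

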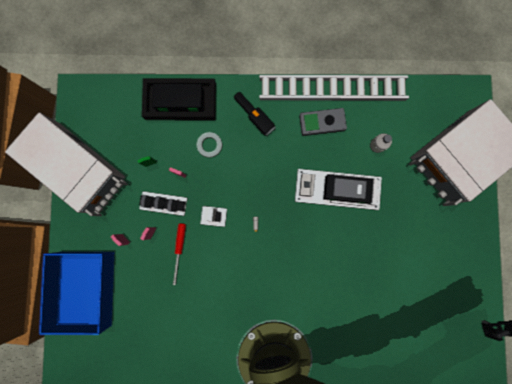

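View pics/side0.png

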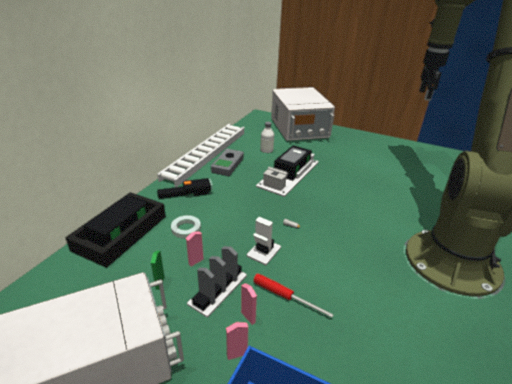

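```bash
cat > h.py <<'E'
import numpy as np, cv2
from scipy.spatial.transform import Rotation as R
from workcell import manip, viewer
P={n:viewer.camera_params(n) for n in("top","side")}
def rot(n): return R.from_euler('xyz',P[n]['attitude']).as_matrix()
def ray(n,u,v):
    d=np.linalg.inv(P[n]['K'])@[u,v,1]; return P[n]['origin'],rot(n)@(d*[1,-1,-1])
def plane(n,u,v,z):
    o,d=ray(n,u,v); return o+d*(z-o[2])/d[2]
def proj(n,X):
    c=rot(n).T@(np.asarray(X)-P[n]['origin'])*[1,-1,-1]; p=P[n]['K']@c; return p[:2]/p[2]
E
python3 - <<'E'
from h import *
t=cv2.imread('pics/top0.png'); s=cv2.imread('pics/side0.png')
a=cv2.resize(t[165:235,135:265],None,fx=6,fy=6,interpolation=cv2.INTER_CUBIC)[:,:780]
m=np.zeros((600,790,3),np.uint8)
c=cv2.resize(t[160:220,285:390],None,fx=5,fy=5,interpolation=cv2.INTER_CUBIC)
m[:300,:525]=c
m[300:580,:520]=cv2.resize(t[168:238,135:265],None,fx=4,fy=4,interpolation=cv2.INTER_CUBIC)
cv2.imwrite('pics/c1.png',m)
m=np.zeros((600,790,3),np.uint8)
m[:480,:480]=cv2.resize(s[200:320,180:300],None,fx=4,fy=4,interpolation=cv2.INTER_CUBIC)
m[:300,485:785]=cv2.resize(s[135:195,255:315+0],None,fx=5,fy=5,interpolation=cv2.INTER_CUBIC)
cv2.imwrite('pics/c2.png',m)
# white plates
hsv=cv2.cvtColor(t,cv2.COLOR_BGR2HSV); 
g=((hsv[...,1]<60)&(hsv[...,2]>110)).astype(np.uint8)
for n,(x0,y0,x1,y1) in dict(nest=(290,165,388,212),rack=(135,188,191,218),holder=(198,203,230,230)).items():
    q=np.zeros_like(g); q[y0:y1,x0:x1]=g[y0:y1,x0:x1]
    pts=cv2.findNonZero(q); r=cv2.minAreaRect(pts); b=cv2.boxPoints(r)
    W=np.array([plane('top',u,v,.008) for u,v in b]); print(n,r,W.mean(0).round(4)); print(W.round(4).tolist(),[np.linalg.norm(W[i]-W[i-1]).round(4) for i in range(4)])
E
```

```text
nest ((338.04095458984375, 188.95521545410156), (85.2294921875, 34.033538818359375), 5.572197437286377) [ 0.5517 -0.215   0.008 ]
[[0.5081, -0.0678, 0.008], [0.6219, -0.0794, 0.008], [0.5951, -0.3633, 0.008], [0.4818, -0.3495, 0.008]] [np.float64(0.2829), np.float64(0.1144), np.float64(0.2851), np.float64(0.1142)]
rack ((162.49996948242188, 203.0), (45.679100036621094, 19.091882705688477), 8.130102157592773) [0.5022 0.3701 0.008 ]
[[0.4811, 0.4493, 0.008], [0.5442, 0.4422, 0.008], [0.5232, 0.2906, 0.008], [0.4603, 0.2983, 0.008]] [np.float64(0.1524), np.float64(0.0635), np.float64(0.153), np.float64(0.0634)]
holder ((213.0670623779297, 215.89633178710938), (24.847095489501953, 19.215087890625), 6.34019136428833) [0.4601 0.201  0.008 ]
[[0.4328, 0.245, 0.008], [0.4961, 0.2391, 0.008], [0.4873, 0.1567, 0.008], [0.4241, 0.163, 0.008]] [np.float64(0.0824), np.float64(0.0636), np.float64(0.0828), np.float64(0.0635)]
```

View pics/c1.png

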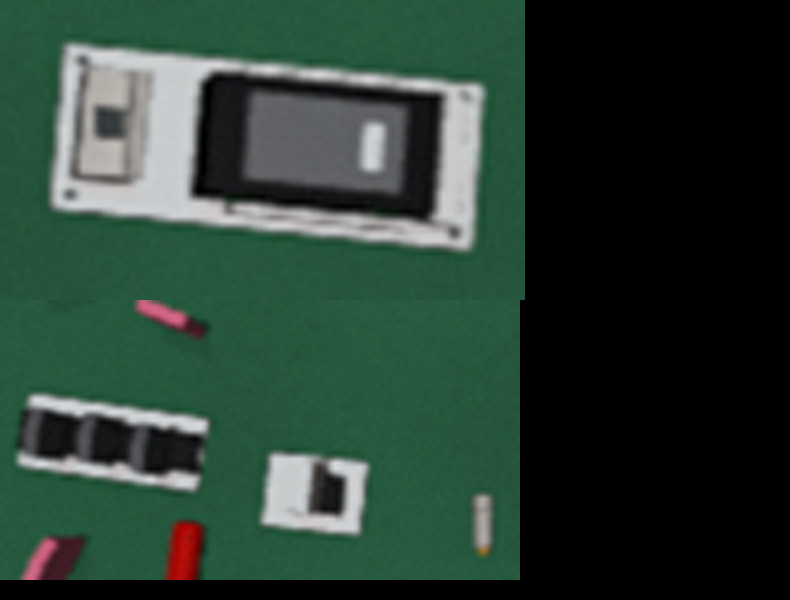

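View pics/c2.png

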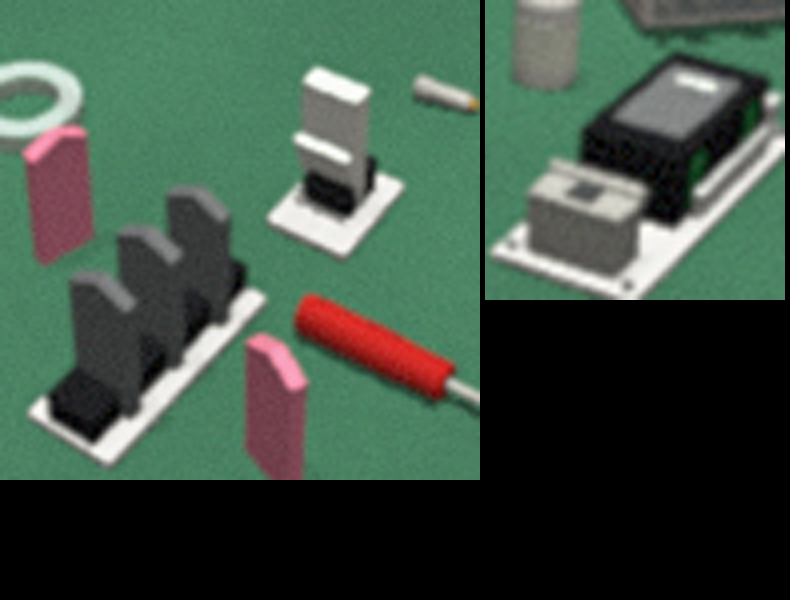

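```bash
python3 - <<'E'
from h import *
t=cv2.cvtColor(cv2.imread('pics/top0.png'),cv2.COLOR_BGR2GRAY).astype(np.float32)
s=cv2.cvtColor(cv2.imread('pics/side0.png'),cv2.COLOR_BGR2GRAY).astype(np.float32)
c=np.array([.5517,-.215]); th=np.radians(-5.5)
ex=np.array([np.cos(th),np.sin(th)]); ey=np.array([-np.sin(th),np.cos(th)])
def prof(n,im,ys,xs,z):
    g=[]
    for y in ys:
        p=np.array([proj(n,[*(c+ex*x+ey*y),z]) for x in xs],np.float32)
        g.append(cv2.remap(im,p[:,:1].copy(),p[:,1:].copy(),cv2.INTER_LINEAR).mean())
    return np.array(g).round(0).astype(int)
ys=np.arange(.03,.13,.002); xs=np.linspace(-.028,.028,15)
for n,im in(('top',t),('side',s)):
  for z in(.068,.060):
    print(n,z); print(list(zip((ys*1000).round().astype(int).tolist(),prof(n,im,ys,xs,z).tolist())))
# pack x extent & jaw x extent
xs2=np.arange(-.06,.061,.002)
for yy in(-.02,.09):
    g=[]
    for x in xs2:
        p=np.array([proj('top',[*(c+ex*x+ey*(yy+d)),.068]) for d in np.linspace(-.01,.01,5)],np.float32)
        g.append(int(cv2.remap(t,p[:,:1].copy(),p[:,1:].copy(),1).mean()))
    print(yy,list(zip((xs2*1000).round().astype(int).tolist(),g)))
E
```

```text
top 0.068
[(30, 24), (32, 23), (34, 24), (36, 24), (38, 24), (40, 25), (42, 25), (44, 24), (46, 21), (48, 15), (50, 7), (52, 8), (54, 36), (56, 84), (58, 140), (60, 178), (62, 197), (64, 203), (66, 204), (68, 203), (70, 202), (72, 202), (74, 202), (76, 202), (78, 202), (80, 203), (82, 203), (84, 200), (86, 190), (88, 173), (90, 160), (92, 157), (94, 157), (96, 150), (98, 138), (100, 129), (102, 135), (104, 139), (106, 144), (108, 142), (110, 141), (112, 139), (114, 138), (116, 137), (118, 138), (120, 143), (122, 155), (124, 167), (126, 168), (128, 153)]
top 0.06
[(30, 23), (32, 24), (34, 24), (36, 24), (38, 25), (40, 25), (42, 24), (44, 22), (46, 18), (48, 10), (50, 5), (52, 23), (54, 62), (56, 117), (58, 164), (60, 192), (62, 202), (64, 204), (66, 203), (68, 203), (70, 202), (72, 202), (74, 202), (76, 202), (78, 203), (80, 203), (82, 202), (84, 196), (86, 182), (88, 166), (90, 158), (92, 158), (94, 154), (96, 144), (98, 131), (100, 131), (102, 137), (104, 142), (106, 143), (108, 142), (110, 140), (112, 138), (114, 137), (116, 137), (118, 140), (120, 147), (122, 161), (124, 169), (12
[... 1755 characters left out ...]
60, 70)]
0.09 [(-60, 101), (-58, 149), (-56, 191), (-54, 203), (-52, 205), (-50, 202), (-48, 201), (-46, 201), (-44, 200), (-42, 197), (-40, 187), (-38, 172), (-36, 166), (-34, 162), (-32, 168), (-30, 171), (-28, 171), (-26, 171), (-24, 170), (-22, 170), (-20, 170), (-18, 169), (-16, 169), (-14, 169), (-12, 171), (-10, 169), (-8, 167), (-6, 166), (-4, 166), (-2, 166), (0, 166), (2, 167), (4, 167), (6, 167), (8, 167), (10, 168), (12, 168), (14, 168), (16, 167), (18, 165), (20, 166), (22, 167), (24, 168), (26, 168), (28, 168), (30, 168), (32, 172), (34, 181), (36, 195), (38, 202), (40, 205), (42, 202), (44, 189), (46, 151), (48, 107), (50, 77), (52, 66), (54, 66), (56, 68), (58, 69), (60, 70)]
```

Candidates: three grey spacers stand in the rack (top view about (149,203), (163,203) and (177,203)). The lookalikes are pink at (118,240), (147,233) and (176,171), and green at (146,161). I choose the grey ones, as the crop confirms. The wedge is at (213,215) with its ledge and slope to +y, so it is already the right way round. The gap measures about 38 mm, so two spacers are needed.

```bash
python3 -m inch '[[0.3,0,-0.4,-1,1],[0.6,0,-0.4,-1,1],[0.8,0,-0.4,-1,1],[0.8,0,0,-1,1],[0.8,0,0,-1,1]]' 40; python3 -m inch '[[0.8,0,0,-1,1],[0.8,0,0,-1,1],[0.8,0,0,-1,1],[0.8,0,0,-1,1],[0.8,0,0,-1,1]]'
```

```text
clock: 0.52
tcp_pos: [0.2975, -0.5351, 0.2799]
tool_rot: [3.14, 0.0, 0.734]
contact_force: [-0.1, 0.5, -0.4]
gripper_width: 0.998
grasp_force: 0.0
clock: 0.93
tcp_pos: [0.3952, -0.4091, 0.2788]
tool_rot: [-3.141, -0.001, 1.171]
contact_force: [0.4, -0.9, 0.0]
gripper_width: 0.999
grasp_force: 0.0
```

```bash
python3 -m inch '[[0.9,0.4,0,-1,1],[1,0.3,0,-1,1],[1,0.3,0,-1,1],[1,0.1,0,0,1],[1,0.1,0,0,1]]';python3 -m inch '[[1,0,0,0,1],[1,0,0,0,1],[1,0,0,0,1],[1,0,0,0,1],[1,0,0,0,1]]';python3 -m inch '[[1,0,0,0,1],[1,0,0,0,1],[1,0,0,0,1],[0.7,0,0,0,1],[0,0,0,0,1]]'
```

```text
clock: 1.35
tcp_pos: [0.4874, -0.2333, 0.2787]
tool_rot: [-3.141, -0.001, 1.429]
contact_force: [0.4, -0.9, -0.3]
gripper_width: 0.999
grasp_force: 0.0
clock: 1.77
tcp_pos: [0.515, -0.0355, 0.2792]
tool_rot: [-3.141, 0.0, 1.428]
contact_force: [1.6, -0.2, 0.3]
gripper_width: 1.004
grasp_force: 0.0
clock: 2.18
tcp_pos: [0.5356, 0.1169, 0.2794]
tool_rot: [-3.141, -0.005, 1.437]
contact_force: [-0.3, 0.8, 0.1]
gripper_width: 1.003
grasp_force: 0.0
```

```bash
python3 -m inch '[[1,-0.35,0,0,1],[1,-0.35,0,0,1],[1,-0.35,0.2,0,1],[1,-0.35,0.5,0,1],[0.8,-0.29,0.8,0,1]]';python3 -m inch '[[0.31,0,0.6,0,1],[0,0,0.4,0,1],[0,0,0,0,1]]'; python3 - <<'E'
from h import *
s=manip.read_state(); print(s['tcp_pos'],s['tool_rot'])
a=viewer.read_camera('top'); b=viewer.read_camera('side'); cv2.imwrite('pics/t1.png',a); cv2.imwrite('pics/s1.png',b)
m=np.zeros((600,800,3),np.uint8)
m[:600,:400]=cv2.resize(a[150:225,135:185],None,fx=8,fy=8,interpolation=2)
m[:600,405:795]=cv2.resize(b[190:310,185:263],None,fx=5,fy=5,interpolation=2)
cv2.imwrite('pics/c3.png',m)
E
```

```text
clock: 2.6
tcp_pos: [0.4989, 0.3014, 0.2267]
tool_rot: [3.138, -0.004, 1.429]
contact_force: [0.1, 0.2, 1.1]
gripper_width: 1.003
grasp_force: 0.0
clock: 2.85
tcp_pos: [0.4989, 0.3091, 0.1813]
tool_rot: [-3.136, 0.004, 1.43]
contact_force: [0.2, -1.7, 0.3]
gripper_width: 0.998
grasp_force: 0.0
[0.49887101 0.30911625 0.18129853] [-3.1364272   0.00447342  1.43023276]
```

View pics/c3.png

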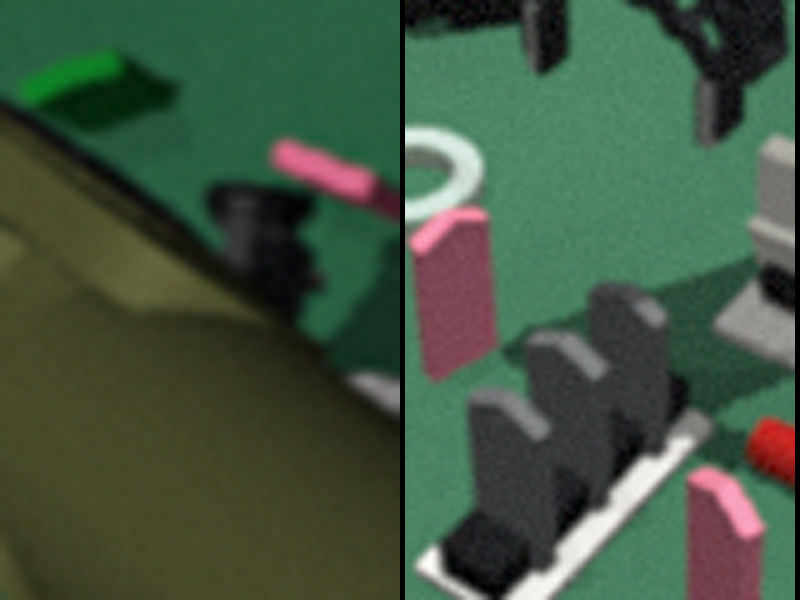

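```bash
python3 - <<'E'
from h import *
f=lambda p:((p-[185,190])*5+[405,0]).round(0).tolist()
T=np.array([.4989,.3091,.1813+.013])
th=np.radians(82.0); ty=np.array([np.sin(th),-np.cos(th),0]); tx=np.array([np.cos(th),np.sin(th),0])
print('tips inner/outer mid', [f(proj('side',T+s*ty*d)) for s in(-1,1) for d in(.0425,.057)], f(proj('side',T)))
c=np.array([.5022,.3701,0]); th=np.radians(-7.9); ex=np.array([np.cos(th),np.sin(th),0]); ey=np.array([-np.sin(th),np.cos(th),0])
for y in(-.042,0,.042):
    print(y,[(x,d,f(proj('side',c+ex*x+ey*(y+d)+[0,0,z]))) for x,d,z in((-.02,.005,.096),(.02,.005,.096),(0,.005,.106),(-.02,-.005,.096),(0,-.005,.106))])
print('plate',[f(proj('side',c+ex*a*.03+ey*b*.075+[0,0,.008])) for a,b in((-1,-1),(-1,1),(1,1))])
E
```

```text
tips inner/outer mid [[710.0, 138.0], [738.0, 150.0], [557.0, 69.0], [532.0, 58.0]] [632.0, 103.0]
-0.042 [(-0.02, 0.005, [646.0, 320.0]), (0.02, 0.005, [577.0, 285.0]), (0, 0.005, [611.0, 286.0]), (-0.02, -0.005, [659.0, 308.0]), (0, -0.005, [624.0, 274.0])]
0 [(-0.02, 0.005, [589.0, 374.0]), (0.02, 0.005, [519.0, 337.0]), (0, 0.005, [553.0, 339.0]), (-0.02, -0.005, [603.0, 361.0]), (0, -0.005, [567.0, 326.0])]
0.042 [(-0.02, 0.005, [527.0, 433.0]), (0.02, 0.005, [456.0, 392.0]), (0, 0.005, [490.0, 396.0]), (-0.02, -0.005, [542.0, 418.0]), (0, -0.005, [506.0, 382.0])]
plate [[709.0, 415.0], [512.0, 622.0], [411.0, 558.0]]
```

```bash
python3 - <<'E'
from h import *
print('base',proj('top',[0,0,0]),proj('top',[0,0,.02]),proj('side',[0,0,0]))
s=cv2.imread('pics/side0.png'); hsv=cv2.cvtColor(s,cv2.COLOR_BGR2HSV)
g=((hsv[...,1]<70)&(hsv[...,2]>120)).astype(np.uint8)
for n,(x0,y0,x1,y1) in dict(rack=(183,268,250,320),holder=(245,240,284,266),nest=(254,150,325,195)).items():
    q=np.zeros_like(g); q[y0:y1,x0:x1]=g[y0:y1,x0:x1]
    k,l,st,_=cv2.connectedComponentsWithStats(q); 
    q=(l==1+st[1:,4].argmax())
    v,u=np.nonzero(q); p=np.c_[u,v]
    for nm,i in(('L',u.argmin()),('R',u.argmax()),('B',v.argmax()),('T',v.argmin())):
        print(n,nm,p[i],plane('side',*p[i],.008).round(4))
E
```

```text
base [273.44155219 358.98762512] [273.67033201 360.98487784] [451.79435391 260.78175649]
rack L [187 301] [0.5414 0.438  0.008 ]
rack R [246 273] [0.4617 0.2998 0.008 ]
rack B [205 316] [0.4834 0.4534 0.008 ]
rack T [241 272] [0.4742 0.3026 0.008 ]
holder L [246 254] [0.4924 0.24   0.008 ]
holder R [281 246] [0.4224 0.168  0.008 ]
holder B [263 263] [0.4388 0.2489 0.008 ]
holder T [274 243] [0.4441 0.1658 0.008 ]
nest L [256 184] [ 0.6186 -0.0813  0.008 ]
nest R [318 161] [ 0.4803 -0.3431  0.008 ]
nest B [280 194] [ 0.5221 -0.064   0.008 ]
nest T [312 159] [ 0.5058 -0.3473  0.008 ]
```

```bash
python3 -m inch '[[0.3,-0.1,0.3,0,0.6],[0.17,-0.06,0.6,0,0.6],[0,0,0.7,0,0.6],[0,0,0.7,0,0.6],[0,0,0.5,0,0.6]]';python3 -m inch '[[0,0,0.03,0,0.6],[0,0,0,0,0.3],[0,0,0,0,0.1],[0,0,0,0,-0.1]]' 40;python3 -m inch '[[0,0,0,0,-0.3],[0,0,0,0,-0.5],[0,0,0,0,-0.5]]' 40
```

```text
clock: 3.37
tcp_pos: [0.4981, 0.3285, 0.073]
tool_rot: [3.14, -0.0, 1.426]
contact_force: [0.2, -0.8, 0.5]
gripper_width: 0.799
grasp_force: 0.0
clock: 3.7
tcp_pos: [0.4981, 0.3304, 0.0744]
tool_rot: [3.139, -0.002, 1.427]
contact_force: [-1.6, 0.4, 4.0]
gripper_width: 0.463
grasp_force: 39.2
clock: 3.95
tcp_pos: [0.498, 0.3307, 0.0743]
tool_rot: [3.139, -0.003, 1.428]
contact_force: [-1.3, -0.1, 6.5]
gripper_width: 0.466
grasp_force: 39.4
```

```bash
python3 -m inch '[[0,0,-0.3,0,-0.5],[0,0,-0.8,0,-0.5],[0,0,-1,0,-0.5],[0,0,-1,0,-0.5],[0,0,-1,0,-0.5]]' 50;python3 -m inch '[[-0.4,0.1,-0.5,0,-0.5],[-0.8,0.3,0,0,-0.5],[-1,0.3,0,0,-0.5],[-1,0.3,0,0,-0.5],[-1,0.3,0,0,-0.5]]';python3 -m inch '[[-1,0.3,0,0,-0.5],[-1,0.3,0,0,-0.5],[-1,0.3,0,0,-0.5],[-1,0.3,0,0,-0.5],[-1,0.3,0,0,-0.5]]';python3 -m inch '[[-1,0.3,0,0,-0.5],[-0.8,0.2,0,-0.3,-0.5],[-0.4,0,0,-0.24,-0.5],[0,0,0,0,-0.5],[0,0,0,0,-0.5]]'
```

```text
clock: 4.37
tcp_pos: [0.4966, 0.3294, 0.2392]
tool_rot: [3.141, -0.001, 1.429]
contact_force: [1.8, 1.2, -1.1]
gripper_width: 0.461
grasp_force: 50.0
clock: 4.78
tcp_pos: [0.5244, 0.1546, 0.2576]
tool_rot: [3.14, -0.0, 1.429]
contact_force: [1.4, -0.3, -0.4]
gripper_width: 0.461
grasp_force: 50.0
clock: 5.2
tcp_pos: [0.5553, -0.0519, 0.2576]
tool_rot: [3.14, 0.0, 1.428]
contact_force: [0.8, 0.3, -0.0]
gripper_width: 0.465
grasp_force: 50.0
clock: 5.62
tcp_pos: [0.5629, -0.1407, 0.2569]
tool_rot: [3.141, -0.0, 1.473]
contact_force: [0.6, 0.5, -0.2]
gripper_width: 0.46
grasp_force: 50.0
```

```bash
python3 -m inch '[[-0.2,-0.1,0.4,0,-0.5],[-0.27,-0.03,0.8,0,-0.5],[0,0,0.8,0,-0.5],[0,0,0.5,0,-0.5],[0,0,0,0,-0.5]]'; python3 - <<'E'
from h import *
s=manip.read_state(); print(s['tcp_pos'],s['tool_rot'])
a=viewer.read_camera('top'); b=viewer.read_camera('side'); cv2.imwrite('pics/t2.png',a); cv2.imwrite('pics/s2.png',b)
m=np.zeros((480,800,3),np.uint8)
m[:480,:400]=cv2.resize(a[165:213,290:330],None,fx=10,fy=10,interpolation=2)
m[:480,405:795]=cv2.resize(b[130:194,257:309],None,fx=7.5,fy=7.5,interpolation=2)
cv2.imwrite('pics/c4.png',m)
E
```

```text
clock: 6.03
tcp_pos: [0.5539, -0.1561, 0.153]
tool_rot: [-3.135, -0.002, 1.477]
contact_force: [0.1, -0.3, 0.5]
gripper_width: 0.457
grasp_force: 49.9
[ 0.55387954 -0.15608433  0.1529506 ] [-3.13540725e+00 -1.54515030e-03  1.47740939e+00]
```

View pics/c4.png

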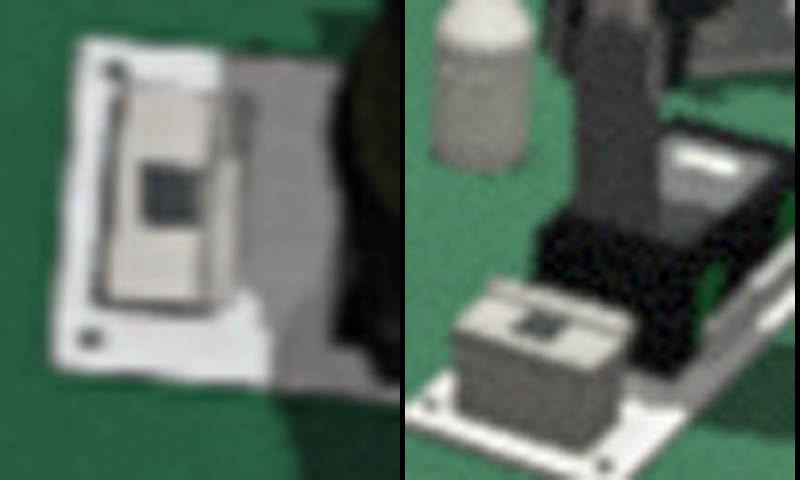

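```bash
python3 - <<'E'
from h import *
c=np.array([.5517,-.215]); th=np.radians(-5.5); E=np.array([[np.cos(th),np.sin(th)],[-np.sin(th),np.cos(th)]])
def nf(u,v,z,cr=True):
    u=257+(u-405)/7.5; v=130+v/7.5
    p=plane('side',u,v,z); return p.round(4), (E@(p[:2]-c)*1000).round(1)
print('spacer L,R bottom(+y face)',nf(578,212,.0866),nf(655,235,.0866))
print('pack L corner, R corner top',nf(548,208,.068),nf(703,258,.068))
print('bar L,R top',nf(497,284,.064),nf(635,322,.064))
print('tcp',(E@(np.array([.5539,-.1561])-c)*1000).round(1))
g=cv2.cvtColor(cv2.imread('pics/side0.png'),cv2.COLOR_BGR2GRAY)
for u in (278,281,284,287,290,293): print(u,g[148:176,u].tolist())
E
```

```text
spacer L,R bottom(+y face) (array([ 0.5658, -0.1558,  0.0866]), array([ 8.4, 60.3])) (array([ 0.527 , -0.1525,  0.0866]), array([-30.6,  59.8]))
pack L corner, R corner top (array([ 0.592, -0.185,  0.068]), array([37.2, 33.7])) (array([ 0.5107, -0.1752,  0.068 ]), array([-44.7,  35.7]))
bar L,R top (array([ 0.5865, -0.1144,  0.064 ]), array([ 25. , 103.5])) (array([ 0.5191, -0.1132,  0.064 ]), array([-42.2,  98.3]))
tcp [-3.5 58.8]
278 [111, 115, 111, 115, 110, 113, 110, 109, 85, 55, 34, 35, 31, 26, 23, 4, 6, 24, 19, 15, 43, 121, 178, 169, 122, 132, 187, 204]
281 [113, 108, 112, 109, 109, 103, 79, 56, 64, 89, 98, 55, 30, 35, 35, 25, 25, 21, 18, 15, 20, 58, 137, 198, 181, 170, 201, 209]
284 [109, 115, 105, 96, 57, 50, 86, 119, 138, 136, 132, 109, 63, 27, 28, 32, 15, 6, 19, 20, 5, 14, 51, 140, 200, 180, 167, 196]
287 [105, 77, 57, 58, 94, 127, 135, 135, 133, 132, 137, 130, 100, 58, 28, 29, 30, 11, 12, 8, 22, 16, 10, 30, 74, 95, 71, 53]
290 [52, 87, 119, 133, 137, 134, 133, 131, 138, 131, 134, 135, 122, 96, 50, 28, 35, 34, 22, 5, 14, 25, 20, 0, 15, 10, 7, 17]
293 [112, 154, 193, 183, 145, 130, 133, 132, 138, 136, 136, 136, 139, 124, 91, 45, 37, 35, 30, 16, 18, 24, 13, 16, 6, 10, 23, 14]
```

```bash
python3 - <<'E'
from h import *
b=cv2.imread('pics/s2.png'); g=cv2.cvtColor(b,cv2.COLOR_BGR2GRAY)
print('cols 274..298')
for v in range(144,167): print(v,g[v,272:300].tolist())
E
```

```text
cols 274..298
144 [125, 118, 113, 110, 113, 114, 112, 81, 55, 53, 53, 57, 57, 55, 53, 57, 52, 55, 69, 95, 100, 97, 105, 106, 97, 106, 102, 107]
145 [124, 122, 111, 117, 118, 112, 110, 87, 53, 55, 55, 52, 55, 58, 58, 53, 56, 52, 62, 88, 82, 62, 78, 84, 90, 97, 109, 108]
146 [124, 119, 114, 116, 115, 114, 109, 84, 62, 54, 50, 51, 50, 54, 55, 53, 54, 52, 53, 55, 47, 36, 41, 55, 53, 65, 78, 95]
147 [129, 116, 111, 116, 112, 112, 109, 75, 54, 53, 58, 56, 59, 49, 51, 55, 51, 62, 53, 48, 60, 62, 53, 37, 39, 37, 44, 55]
148 [121, 116, 114, 111, 115, 110, 111, 85, 54, 48, 55, 59, 47, 55, 52, 57, 54, 52, 54, 81, 105, 110, 103, 85, 77, 69, 50, 37]
149 [117, 105, 105, 109, 116, 114, 112, 78, 56, 55, 48, 49, 54, 54, 54, 54, 53, 52, 70, 111, 132, 158, 166, 159, 138, 116, 107, 92]
150 [105, 103, 101, 108, 110, 112, 110, 82, 58, 50, 53, 57, 53, 58, 50, 53, 53, 54, 69, 115, 149, 194, 217, 219, 208, 188, 174, 160]
151 [94, 98, 108, 106, 110, 112, 110, 83, 55, 50, 49, 55, 54, 58, 55, 51, 51, 45, 71, 113, 146, 186, 215, 231, 236, 234, 236, 227]
152 [96, 103, 104, 109, 111, 114, 112, 81, 57, 49, 54, 56, 
[... 1071 characters left out ...]
 59, 40, 26, 16]
161 [112, 97, 60, 23, 15, 5, 14, 23, 14, 20, 18, 24, 24, 13, 28, 25, 29, 43, 50, 64, 61, 66, 62, 52, 42, 18, 28, 20]
162 [111, 97, 59, 21, 6, 28, 22, 18, 17, 17, 20, 13, 22, 8, 12, 21, 13, 26, 31, 32, 43, 52, 48, 38, 23, 5, 11, 4]
163 [110, 94, 54, 16, 8, 17, 13, 19, 14, 1, 20, 10, 16, 22, 21, 11, 24, 11, 21, 18, 23, 27, 23, 20, 23, 19, 18, 24]
164 [109, 81, 41, 16, 19, 0, 7, 0, 15, 1, 17, 14, 8, 17, 12, 23, 18, 24, 12, 26, 24, 13, 14, 4, 18, 10, 23, 9]
165 [108, 84, 49, 8, 0, 19, 4, 18, 10, 7, 19, 18, 9, 11, 4, 13, 22, 20, 17, 21, 16, 24, 16, 25, 16, 27, 37, 32]
166 [107, 78, 42, 16, 15, 1, 17, 18, 24, 14, 4, 18, 22, 14, 19, 10, 19, 10, 22, 0, 11, 10, 5, 17, 21, 48, 45, 36]
```

```bash
python3 - <<'E'
from h import *
c=np.array([.5517,-.215]); th=np.radians(-5.5); E=np.array([[np.cos(th),np.sin(th)],[-np.sin(th),np.cos(th)]])
nf=lambda u,v,z:(E@(plane('side',u,v,z)[:2]-c)*1000).round(1)
print('spacer',nf(278.8,158.4,.0866),nf(288.9,160.9,.0866))
print('pack',[nf(u,v,.068) for u,v in((274.3,160.3),(278,161.7),(284,163.7),(290,166),(293,167))])
im=cv2.imread('pics/s2.png'); g=cv2.cvtColor(im,cv2.COLOR_BGR2GRAY)
print('green band/right edge')
for v in range(164,184,2): print(v,im[v,288:304].tolist() if 0 else g[v,286:306].tolist())
print('bar'); 
for v in range(166,180): print(v,g[v,264:292].tolist())
E
```

```text
spacer [11.5 63.6] [-25.2  59.8]
pack [array([33.3, 53.8]), array([17.8, 55.3]), array([-6.1, 56.1]), array([-30.5,  58.7]), array([-42. ,  59.1])]
green band/right edge
164 [12, 23, 18, 24, 12, 26, 24, 13, 14, 4, 18, 10, 23, 9, 21, 0, 13, 14, 32, 92]
166 [19, 10, 19, 10, 22, 0, 11, 10, 5, 17, 21, 48, 45, 36, 10, 10, 50, 109, 161, 188]
168 [28, 13, 12, 3, 15, 13, 10, 9, 6, 20, 39, 52, 38, 21, 32, 66, 109, 137, 139, 116]
170 [19, 22, 4, 24, 15, 3, 17, 1, 8, 26, 42, 48, 43, 70, 107, 124, 117, 101, 111, 132]
172 [139, 76, 32, 10, 21, 24, 16, 22, 18, 32, 52, 97, 113, 121, 112, 108, 102, 121, 177, 216]
174 [119, 77, 25, 16, 18, 0, 9, 12, 11, 33, 70, 100, 111, 108, 105, 111, 123, 131, 143, 129]
176 [75, 34, 14, 3, 16, 6, 16, 9, 15, 30, 69, 99, 112, 111, 119, 132, 132, 112, 88, 73]
178 [65, 38, 27, 23, 12, 4, 18, 25, 49, 88, 111, 117, 128, 131, 132, 118, 93, 69, 51, 59]
180 [121, 133, 117, 102, 86, 67, 58, 89, 120, 136, 135, 137, 128, 113, 87, 70, 59, 56, 55, 52]
182 [136, 159, 142, 139, 135, 128, 128, 130, 136, 133, 130, 113, 91, 68, 58, 51, 57, 61, 58, 60]
bar
166 [114, 110, 106, 112, 120
[... 1095 characters left out ...]
 207, 206, 200, 188, 170, 164, 157, 119, 77, 25, 16, 18, 0]
175 [81, 82, 92, 103, 118, 138, 162, 175, 171, 172, 149, 135, 145, 181, 206, 213, 210, 215, 211, 206, 193, 159, 99, 48, 18, 11, 20, 18]
176 [89, 85, 84, 83, 87, 90, 103, 120, 140, 162, 171, 180, 191, 202, 207, 211, 212, 208, 210, 205, 181, 131, 75, 34, 14, 3, 16, 6]
177 [97, 91, 89, 88, 83, 83, 83, 82, 94, 106, 115, 140, 164, 183, 189, 194, 203, 206, 196, 173, 133, 92, 60, 23, 11, 11, 11, 13]
178 [84, 86, 90, 92, 87, 87, 87, 86, 89, 81, 83, 91, 107, 115, 133, 150, 175, 180, 161, 120, 96, 83, 65, 38, 27, 23, 12, 4]
179 [90, 84, 86, 87, 89, 90, 92, 90, 92, 86, 78, 84, 85, 84, 91, 100, 113, 121, 107, 87, 87, 89, 87, 86, 69, 46, 32, 22]
```

```bash
python3 -m inch '[[0.15,0.03,0,0,-0.5],[0.1,0.02,0.2,0,-0.5],[0,0,0.4,0,-0.5],[0,0,0.15,0,-0.5],[0,0,0,0,-0.5]]';python3 -m inch '[[0,0,0.3,0,-0.5],[0,0,0.4,0,-0.5],[0,0,0.3,0,-0.5],[0,0,0.05,0,-0.5],[0,0,0,0,-0.5]]'
```

```text
clock: 6.55
tcp_pos: [0.5587, -0.1476, 0.1253]
tool_rot: [-3.14, -0.0, 1.476]
contact_force: [-0.5, 0.7, -0.3]
gripper_width: 0.46
grasp_force: 50.0
clock: 6.97
tcp_pos: [0.5589, -0.1481, 0.0837]
tool_rot: [-3.14, -0.0, 1.475]
contact_force: [-0.4, 0.9, -0.1]
gripper_width: 0.461
grasp_force: 50.0
```

```bash
python3 -m inch '[[-0.1,-0.05,0.15,0,-0.5],[-0.05,0,0,0,-0.5],[0,0,0,0,-0.5]]';python3 -m inch '[[-0.05,0,0,0,-0.5],[-0.05,0,0,0,-0.5],[0,0,0,0,-0.5]]';python3 -m inch '[[-0.05,0,0,0,-0.5],[-0.03,0,0,0,-0.5],[0,0,0,0,-0.5]]'
```

```text
clock: 7.22
tcp_pos: [0.5564, -0.155, 0.0783]
tool_rot: [3.142, 0.001, 1.474]
contact_force: [0.4, 0.2, -1.6]
gripper_width: 0.458
grasp_force: 50.0
clock: 7.47
tcp_pos: [0.5564, -0.1585, 0.0783]
tool_rot: [3.141, 0.0, 1.475]
contact_force: [0.5, 0.7, -0.0]
gripper_width: 0.46
grasp_force: 50.0
clock: 7.72
tcp_pos: [0.5564, -0.1593, 0.0784]
tool_rot: [3.141, -0.002, 1.476]
contact_force: [-1.2, 5.3, 1.5]
gripper_width: 0.459
grasp_force: 50.5
```

```bash
python3 -m inch '[[0,0,0.06,0,-0.5],[0,0,0.04,0,-0.5],[0,0,0,0,-0.5]]'
```

```text
clock: 7.97
tcp_pos: [0.5565, -0.1593, 0.0745]
tool_rot: [3.141, -0.002, 1.477]
contact_force: [-0.9, 4.5, 2.3]
gripper_width: 0.458
grasp_force: 49.9
```

```bash
python3 -m inch '[[0,0,0.025,0,-0.5],[0,0,0.025,0,-0.5],[0,0,0,0,-0.5]]'
```

```text
clock: 8.22
tcp_pos: [0.5567, -0.1596, 0.0741]
tool_rot: [3.14, -0.001, 1.477]
contact_force: [-5.3, 5.0, 18.6]
gripper_width: 0.458
grasp_force: 52.3
```

```bash
python3 -m inch '[[0,0,-0.04,0,-0.5],[0,0,0,0,0.1],[0,0,0,0,0.5],[0,0,0,0,0.5],[0,0,0,0,0.5]]';python3 -m inch '[[0,0,-0.3,0,0.5],[0,0,-0.7,0,0.5],[0,0,-1,0,0.6],[0,0,-1,0,0.6],[0,0,-1,0,0.6]]'
```

```text
clock: 8.63
tcp_pos: [0.5557, -0.1618, 0.0734]
tool_rot: [-3.141, 0.0, 1.475]
contact_force: [0.2, -0.7, -0.4]
gripper_width: 0.749
grasp_force: 0.0
clock: 9.05
tcp_pos: [0.5555, -0.1609, 0.2361]
tool_rot: [-3.141, -0.001, 1.476]
contact_force: [1.3, -0.4, -1.2]
gripper_width: 0.803
grasp_force: 0.0
```

```bash
python3 -m inch '[[0.4,-0.1,0,0,0.6],[0.8,-0.2,0,0,0.6],[1,-0.2,0,0,0.6],[1,-0.2,0,0,0.6],[1,-0.2,0,0,0.6]]';python3 -m inch '[[1,-0.2,0,0,0.6],[1,-0.2,0,0,0.6],[1,-0.2,0,0,0.6],[1,-0.2,0,0,0.6],[1,-0.2,0,0,0.6]]'; python3 -m inch '[[1,-0.2,0,0,0.6],[1,-0.2,0,0,0.6],[1,-0.14,0,0.2,0.6],[0.6,0,0,0.34,0.6],[0,0,0,0,0.6]]'; python3 -m inch '[[0,0,0,0,0.6],[0,0,0,0,0.6]]'; python3 - <<'E'
from h import *
s=manip.read_state(); p=s['tcp_pos']; y=s['tool_rot'][2]; d=np.array([.5043,.3758])-p[:2]
print(p,y,(d@[np.cos(y),np.sin(y)]/.04).round(2),(d@[np.sin(y),-np.cos(y)]/.04).round(2),(p[2]-.074)/.04)
t=viewer.read_camera('top'); cv2.imwrite('pics/t3.png',t); b=viewer.read_camera('side'); cv2.imwrite('pics/s3.png',b)
m=np.zeros((480,800,3),np.uint8)
m[:480,:400]=cv2.resize(t[165:213,295:335],None,fx=10,fy=10,interpolation=2)
m[:480,405:795]=cv2.resize(b[130:194,257:309],None,fx=7.5,fy=7.5,interpolation=2)
cv2.imwrite('pics/c5.png',m)
E
```

```text
clock: 9.47
tcp_pos: [0.5356, 0.0108, 0.2347]
tool_rot: [3.141, 0.0, 1.474]
contact_force: [2.8, 0.9, 0.2]
gripper_width: 0.8
grasp_force: 0.0
clock: 9.88
tcp_pos: [0.5148, 0.2141, 0.2347]
tool_rot: [3.141, -0.0, 1.475]
contact_force: [1.0, -0.4, 0.5]
gripper_width: 0.796
grasp_force: 0.0
clock: 10.3
tcp_pos: [0.5056, 0.3646, 0.2345]
tool_rot: [-3.14, -0.005, 1.434]
contact_force: [-0.4, 0.1, -0.5]
gripper_width: 0.796
grasp_force: 0.0
clock: 10.47
tcp_pos: [0.5082, 0.3567, 0.2338]
tool_rot: [3.141, 0.001, 1.428]
contact_force: [-0.8, -0.6, -0.7]
gripper_width: 0.802
grasp_force: 0.0
[0.50822244 0.35669512 0.23383077] 1.4280671609145168 0.46 -0.17 3.995769198363026
```

View pics/c5.png

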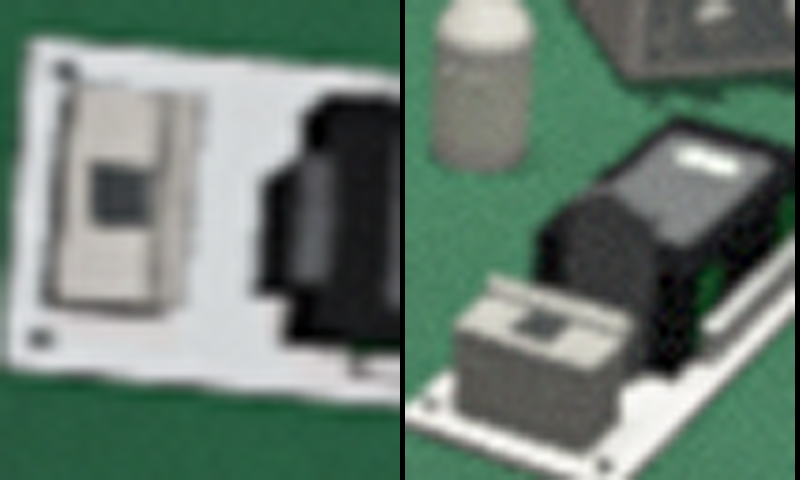

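```bash
python3 -m inch '[[0.2,-0.1,0.6,0,0.6],[0.26,-0.07,1,0,0.6],[0,0,1,0,0.6],[0,0,0.8,0,0.6],[0,0,0.4,0,0.6]]';python3 -m inch '[[0,0,0.2,0,0.6],[0,0,0,0,0.6]]';  python3 - <<'E'
from h import *
c=np.array([.5517,-.215]); th=np.radians(-5.5); E=np.array([[np.cos(th),np.sin(th)],[-np.sin(th),np.cos(th)]])
t=cv2.imread('pics/t3.png'); g=cv2.cvtColor(t,cv2.COLOR_BGR2GRAY)
for v in range(174,202): print(v,g[v,316:340].tolist())
E
```

```text
clock: 10.98
tcp_pos: [0.5032, 0.3734, 0.0777]
tool_rot: [-3.138, 0.005, 1.426]
contact_force: [-0.0, -1.2, -0.6]
gripper_width: 0.799
grasp_force: 0.0
clock: 11.15
tcp_pos: [0.5039, 0.375, 0.0723]
tool_rot: [-3.14, 0.002, 1.427]
contact_force: [-0.1, 0.1, -0.2]
gripper_width: 0.799
grasp_force: 0.0
174 [210, 215, 214, 214, 214, 214, 214, 215, 217, 211, 184, 130, 99, 101, 106, 108, 103, 107, 133, 161, 170, 186, 201, 200]
175 [208, 215, 214, 213, 214, 213, 213, 216, 210, 179, 115, 44, 16, 21, 24, 28, 22, 32, 52, 63, 70, 78, 90, 92]
176 [207, 215, 211, 212, 212, 215, 213, 213, 185, 107, 35, 12, 15, 22, 22, 21, 19, 20, 20, 18, 17, 14, 14, 20]
177 [211, 215, 215, 213, 213, 213, 214, 212, 179, 77, 1, 9, 23, 23, 24, 24, 24, 22, 24, 29, 34, 27, 24, 20]
178 [211, 215, 214, 213, 214, 213, 217, 217, 182, 73, 1, 8, 25, 28, 26, 27, 24, 26, 34, 58, 75, 67, 59, 56]
179 [213, 215, 214, 213, 214, 215, 216, 214, 175, 73, 10, 20, 25, 28, 26, 25, 28, 26, 42, 78, 102, 102, 99, 102]
180 [214, 215, 213, 214, 217, 216, 214, 195, 144, 72, 53, 47, 38, 28, 24, 26, 22, 25, 48, 83, 106, 106, 108, 108]
181 [216,
[... 1625 characters left out ...]
41, 65, 86, 98, 99, 99, 100]
196 [213, 213, 213, 215, 217, 215, 190, 112, 30, 5, 17, 27, 27, 27, 29, 26, 29, 28, 35, 41, 46, 50, 51, 57]
197 [213, 213, 215, 213, 215, 212, 182, 96, 17, 3, 17, 20, 24, 27, 28, 28, 25, 25, 24, 23, 23, 23, 24, 25]
198 [213, 214, 214, 214, 215, 211, 176, 86, 14, 4, 9, 10, 11, 18, 22, 24, 23, 24, 24, 22, 18, 24, 23, 24]
199 [213, 214, 213, 214, 215, 213, 188, 132, 100, 94, 83, 69, 65, 55, 29, 21, 23, 20, 19, 18, 13, 12, 13, 16]
200 [213, 213, 215, 213, 215, 216, 212, 204, 201, 200, 188, 168, 161, 134, 83, 79, 97, 100, 99, 95, 84, 66, 58, 45]
201 [216, 216, 214, 215, 215, 215, 216, 217, 215, 213, 212, 208, 205, 175, 121, 143, 183, 193, 195, 196, 188, 167, 155, 140]
```

```bash
python3 -m inch '[[0,0,0,0,0.3],[0,0,0,0,0],[0,0,0,0,-0.3],[0,0,0,0,-0.5],[0,0,0,0,-0.5]]' 50;  python3 - <<'E'
from h import *
c=np.array([.5517,-.215]); th=np.radians(-5.5); E=np.array([[np.cos(th),np.sin(th)],[-np.sin(th),np.cos(th)]])
nf=lambda u,v,z:(E@(plane('top',u,v,z)[:2]-c)*1000).round(1)
print('ridge',nf(326,179.6,.096),nf(326,192.6,.096),'label',nf(338,177.9,.068),nf(338,195.7,.068),'pack+x edge',nf(328,174.3,.068),'sp y',nf(324,187,.101),nf(327.9,187,.101))
E
```

```text
clock: 11.57
tcp_pos: [0.5046, 0.3779, 0.0757]
tool_rot: [3.139, -0.002, 1.428]
contact_force: [-1.7, 0.3, 7.0]
gripper_width: 0.453
grasp_force: 49.8
ridge [16.3 55.8] [-24.5  52.3] label [29.  13.8] [-28.    9.1] pack+x edge [37.4 46.6] sp y [-8.1 60.8] [-6.9 48.7]
```

```bash
python3 -m inch '[[0,0,-0.3,0,-0.5],[0,0,-0.8,0,-0.5],[0,0,-1,0,-0.5],[0,0,-1,0,-0.5],[0,0,-1,0,-0.5]]' 50;python3 -m inch '[[-0.4,0.1,-0.4,0,-0.5],[-0.8,0.3,0,0,-0.5],[-1,0.3,0,0,-0.5],[-1,0.3,0,0,-0.5],[-1,0.3,0,0,-0.5]]';python3 -m inch '[[-1,0.3,0,0,-0.5],[-1,0.3,0,0,-0.5],[-1,0.3,0,0,-0.5],[-1,0.3,0,0,-0.5],[-1,0.2,0,0,-0.5]]';python3 -m inch '[[-1,0.2,0,0,-0.5],[-1,0.2,0,-0.3,-0.5],[-0.4,0,0,-0.24,-0.5],[0,0,0,0,-0.5],[0,0,0,0,-0.5]]'; python3 - <<'E'
from h import *
s=manip.read_state(); p=s['tcp_pos']; y=s['tool_rot'][2]; d=np.array([.5589,-.1398])-p[:2]
print(p,y,(d@[np.cos(y),np.sin(y)]/.04).round(2),(d@[np.sin(y),-np.cos(y)]/.04).round(2),(p[2]-.0757)/.04)
E
```

```text
clock: 11.98
tcp_pos: [0.5034, 0.3768, 0.2406]
tool_rot: [-3.142, -0.0, 1.429]
contact_force: [1.0, 1.2, -0.6]
gripper_width: 0.452
grasp_force: 50.4
clock: 12.4
tcp_pos: [0.5312, 0.202, 0.2549]
tool_rot: [3.14, -0.0, 1.429]
contact_force: [1.5, -0.9, -0.2]
gripper_width: 0.452
grasp_force: 50.4
clock: 12.82
tcp_pos: [0.5586, -0.0043, 0.2549]
tool_rot: [3.14, 0.0, 1.428]
contact_force: [1.2, -0.5, -0.6]
gripper_width: 0.453
grasp_force: 50.4
clock: 13.23
tcp_pos: [0.5607, -0.1004, 0.2544]
tool_rot: [3.141, -0.0, 1.473]
contact_force: [-0.1, 1.5, -0.2]
gripper_width: 0.453
grasp_force: 50.4
[ 0.56071658 -0.10035282  0.25435954] 1.4725902227853416 -0.99 0.05 4.4664885316660365
```

```bash
python3 -m inch '[[-0.5,0.05,0.3,0,-0.5],[-0.49,0,0.6,0,-0.5],[0,0,0.5,0,-0.5],[0,0,0.1,0,-0.5],[0,0,0,0,-0.5]]'; python3 - <<'E'
from h import *
s=manip.read_state(); p=s['tcp_pos']; y=s['tool_rot'][2]; d=np.array([.5589,-.1398])-p[:2]
print(p,y,(d@[np.cos(y),np.sin(y)]/.04).round(2),(d@[np.sin(y),-np.cos(y)]/.04).round(2),(p[2]-.0757)/.04)
E
```

```text
clock: 13.65
tcp_pos: [0.5587, -0.1367, 0.1932]
tool_rot: [-3.14, -0.001, 1.478]
contact_force: [0.3, 0.5, -0.1]
gripper_width: 0.454
grasp_force: 50.4
[ 0.55874231 -0.13673514  0.19322229] 1.4777853276412194 -0.08 0.01 2.9380573724828407
```

Keep the 3 mm extra clearance and lower.

```bash
python3 -m inch '[[0,0,0.4,0,-0.5],[0,0,0.6,0,-0.5],[0,0,0.4,0,-0.5],[0,0,0.1,0,-0.5],[0,0,0,0,-0.5]]';python3 -m inch '[[0,0,0.4,0,-0.5],[0,0,0.5,0,-0.5],[0,0,0.3,0,-0.5],[0,0,0.1,0,-0.5],[0,0,0,0,-0.5]]'
```

```text
clock: 14.07
tcp_pos: [0.5596, -0.1373, 0.1342]
tool_rot: [-3.141, -0.001, 1.478]
contact_force: [-0.4, -0.4, -0.2]
gripper_width: 0.453
grasp_force: 50.4
clock: 14.48
tcp_pos: [0.5594, -0.1385, 0.0818]
tool_rot: [-3.141, -0.0, 1.476]
contact_force: [-0.3, -0.0, -0.6]
gripper_width: 0.454
grasp_force: 50.4
```

```bash
python3 -m inch '[[0,0,0.08,0,-0.5],[-0.06,0,0,0,-0.5],[0,0,0,0,-0.5]]';python3 -m inch '[[-0.05,0,0,0,-0.5],[0,0,0,0,-0.5]]';python3 -m inch '[[-0.04,0,0,0,-0.5],[0,0,0,0,-0.5]]'
```

```text
clock: 14.73
tcp_pos: [0.5594, -0.1419, 0.0792]
tool_rot: [3.141, 0.0, 1.475]
contact_force: [-0.9, 0.0, -1.2]
gripper_width: 0.455
grasp_force: 50.4
clock: 14.9
tcp_pos: [0.5592, -0.1433, 0.079]
tool_rot: [3.141, -0.0, 1.475]
contact_force: [0.3, 0.8, -0.7]
gripper_width: 0.451
grasp_force: 50.5
clock: 15.07
tcp_pos: [0.5592, -0.1435, 0.079]
tool_rot: [3.141, -0.002, 1.476]
contact_force: [0.3, 4.3, 1.8]
gripper_width: 0.455
grasp_force: 50.7
```

```bash
python3 -m inch '[[0,0,0.06,0,-0.5],[0,0,0.03,0,-0.5],[0,0,0,0,-0.5]]';python3 -m inch '[[0,0,0.02,0,-0.5],[0,0,0,0,-0.5]]'
```

```text
clock: 15.32
tcp_pos: [0.5593, -0.1436, 0.0756]
tool_rot: [3.14, -0.001, 1.476]
contact_force: [-1.6, 4.8, 6.8]
gripper_width: 0.451
grasp_force: 51.1
clock: 15.48
tcp_pos: [0.5594, -0.1435, 0.0755]
tool_rot: [3.14, -0.001, 1.476]
contact_force: [-3.0, 5.1, 13.2]
gripper_width: 0.452
grasp_force: 51.9
```

```bash
python3 -m inch '[[0,0,-0.03,0,-0.5],[0,0,0,0,0.1],[0,0,0,0,0.5],[0,0,0,0,0.5],[0,0,0,0,0.5]]';python3 -m inch '[[0,0,-0.3,0,0.5],[0,0,-0.7,0,0.5],[0,0,-1,0,0.6],[0,0,-1,0,0.6],[0,0,-1,0,0.6]]'; python3 - <<'E'
from h import *
t=viewer.read_camera('top'); cv2.imwrite('pics/t4.png',t); b=viewer.read_camera('side'); cv2.imwrite('pics/s4.png',b)
t=cv2.imread('pics/top0.png');b=cv2.imread('pics/side0.png')
m=np.zeros((480,800,3),np.uint8)
st=lambda a:np.clip((a.astype(float)-60)*1.4,0,255).astype(np.uint8)
m[:384,:384]=cv2.resize(st(t[200:232,198:230]),None,fx=12,fy=12,interpolation=2)
m[:480,390:790]=cv2.resize(st(b[214:262,246:286]),None,fx=10,fy=10,interpolation=2)
cv2.imwrite('pics/c6.png',m)
E
```

```text
clock: 15.9
tcp_pos: [0.5584, -0.1458, 0.0749]
tool_rot: [-3.141, 0.001, 1.475]
contact_force: [0.1, 0.4, 0.0]
gripper_width: 0.753
grasp_force: 0.0
clock: 16.32
tcp_pos: [0.5581, -0.1447, 0.2377]
tool_rot: [-3.141, -0.0, 1.476]
contact_force: [0.7, -0.6, -0.5]
gripper_width: 0.8
grasp_force: 0.0
```

View pics/c6.png

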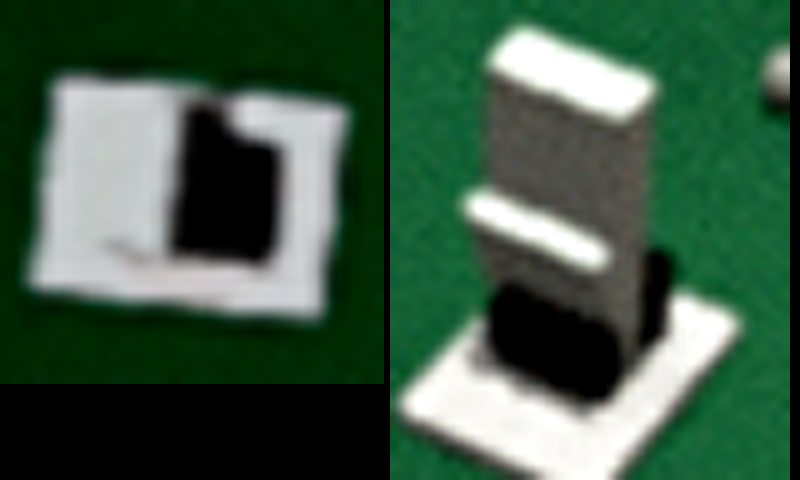

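```bash
python3 - <<'E'
from h import *
S=lambda x,y:plane('side',246+(x-390)/10-.5,214+y/10-.5,.106).round(4)
c=[S(490,62),S(630,118),S(658,85),S(520,28)]
print(c,np.mean(c,0))
T=lambda x,y,z:plane('top',198+x/12-.5,200+y/12-.5,z).round(4)
print('flat top edge',T(180,180,.106),'block -y face',T(275,200,.036),'blk ends',T(250,262,.036),T(200,105,.036), 'line below (ledge/tab -x edges)',T(130,252,.106))
g=cv2.cvtColor(cv2.imread('pics/top0.png'),cv2.COLOR_BGR2GRAY)
for v in range(204,228): print(v,g[v,199:228].tolist())
E
```

```text
[array([0.4821, 0.2103, 0.106 ]), array([0.4416, 0.214 , 0.106 ]), array([0.4407, 0.1987, 0.106 ]), array([0.4815, 0.194 , 0.106 ])] [0.461475 0.20425  0.106   ]
flat top edge [0.4623 0.1923 0.106 ] block -y face [0.4587 0.174  0.036 ] blk ends [0.4419 0.1806 0.036 ] [0.4843 0.1947 0.036 ] line below (ledge/tab -x edges) [0.4438 0.2049 0.106 ]
204 [69, 67, 66, 66, 65, 67, 66, 66, 66, 65, 66, 65, 69, 67, 69, 69, 69, 69, 67, 71, 73, 72, 68, 72, 71, 70, 70, 70, 72]
205 [68, 67, 66, 68, 76, 77, 75, 67, 60, 60, 60, 65, 63, 65, 67, 68, 69, 67, 67, 68, 69, 68, 68, 71, 69, 66, 72, 72, 71]
206 [68, 65, 70, 99, 132, 137, 133, 115, 105, 105, 107, 111, 106, 100, 95, 89, 78, 69, 64, 63, 65, 64, 66, 66, 65, 67, 68, 72, 72]
207 [68, 65, 77, 138, 192, 200, 199, 196, 193, 196, 195, 193, 181, 163, 150, 134, 109, 90, 92, 107, 113, 106, 94, 90, 81, 76, 69, 70, 68]
208 [66, 63, 74, 138, 201, 210, 206, 205, 206, 207, 206, 203, 195, 176, 142, 116, 111, 119, 154, 192, 196, 187, 169, 159, 148, 133, 120, 100, 75]
209 [68, 60, 77, 140, 200, 206, 204, 204, 203, 202, 203, 203, 201, 176, 109, 68, 73, 102, 165, 20
[... 1841 characters left out ...]
203, 171, 93, 66, 69]
223 [79, 130, 183, 195, 196, 196, 198, 200, 204, 205, 203, 202, 202, 205, 204, 205, 204, 205, 205, 203, 198, 201, 203, 206, 204, 173, 91, 65, 70]
224 [68, 83, 102, 112, 118, 133, 153, 163, 176, 189, 193, 192, 190, 190, 192, 194, 195, 196, 203, 207, 209, 209, 208, 209, 206, 174, 91, 64, 71]
225 [66, 65, 64, 62, 68, 75, 85, 90, 97, 107, 108, 103, 105, 112, 128, 146, 152, 169, 189, 193, 193, 192, 194, 196, 195, 166, 93, 68, 72]
226 [70, 64, 67, 67, 68, 66, 64, 64, 63, 64, 63, 61, 63, 67, 73, 82, 84, 95, 103, 105, 103, 106, 114, 123, 132, 118, 80, 68, 71]
227 [68, 68, 70, 71, 72, 68, 70, 68, 67, 67, 68, 68, 69, 66, 68, 68, 65, 63, 63, 62, 59, 64, 67, 72, 78, 78, 70, 71, 73]
```

```bash
python3 -m inch '[[0.4,-0.2,0,0,0.6],[0.8,-0.35,0,0,0.6],[1,-0.4,0,0,0.6],[1,-0.4,0,0,0.6],[1,-0.4,0,0,0.6]]';python3 -m inch '[[1,-0.4,0,0,0.6],[1,-0.4,0,0,0.6],[1,-0.4,0,0,0.6],[0.8,-0.2,0,0,0.6],[0.4,0,0,0,0.6]]'; python3 -m inch '[[0,0,0,0,0.6],[0,0,0,0,0.6]]'; python3 - <<'E'
from h import *
s=manip.read_state(); p=s['tcp_pos']; y=s['tool_rot'][2]; d=np.array([.4625,.206])-p[:2]
print(p,y,(d@[np.cos(y),np.sin(y)]/.04).round(2),(d@[np.sin(y),-np.cos(y)]/.04).round(2),(p[2]-.070)/.04)
E
```

```text
clock: 16.83
tcp_pos: [0.5052, 0.0261, 0.2358]
tool_rot: [3.141, 0.0, 1.474]
contact_force: [1.1, 1.2, 0.9]
gripper_width: 0.798
grasp_force: 0.0
clock: 17.25
tcp_pos: [0.4652, 0.1983, 0.2365]
tool_rot: [3.141, -0.002, 1.481]
contact_force: [-1.0, -0.2, -0.4]
gripper_width: 0.799
grasp_force: 0.0
clock: 17.42
tcp_pos: [0.4673, 0.194, 0.2356]
tool_rot: [3.141, 0.0, 1.478]
contact_force: [-0.0, 0.1, 0.5]
gripper_width: 0.798
grasp_force: 0.0
[0.46733767 0.19401142 0.2355894 ] 1.4776336774780632 0.29 -0.15 4.139735077307761
```

```bash
python3 -m inch '[[0.2,-0.1,0.5,0.08,0.6],[0.09,-0.05,0.8,0.08,0.6],[0,0,0.9,0,0.6],[0,0,0.9,0,0.6],[0,0,0.6,0,0.6]]';python3 -m inch '[[0,0,0.4,0,0.6],[0,0,0,0,0.6],[0,0,0,0,0.6]]';python3 -m inch '[[0,0,0,0,0.3],[0,0,0,0,0],[0,0,0,0,-0.3],[0,0,0,0,-0.5],[0,0,0,0,-0.5]]' 60
```

```text
clock: 17.83
tcp_pos: [0.4623, 0.2026, 0.0847]
tool_rot: [-3.139, 0.003, 1.459]
contact_force: [0.4, 0.2, -0.2]
gripper_width: 0.801
grasp_force: 0.0
clock: 18.08
tcp_pos: [0.4629, 0.204, 0.071]
tool_rot: [-3.14, 0.002, 1.46]
contact_force: [-0.5, 0.1, 0.9]
gripper_width: 0.804
grasp_force: 0.0
clock: 18.5
tcp_pos: [0.4638, 0.2056, 0.0727]
tool_rot: [3.139, -0.001, 1.461]
contact_force: [-0.8, -1.0, 6.6]
gripper_width: 0.454
grasp_force: 59.8
```

```bash
python3 -m inch '[[0,0,-0.3,0,-0.5],[0,0,-0.8,0,-0.5],[0,0,-1,0,-0.5],[0,0,-1,0,-0.5],[0,0,-1,0,-0.5]]' 90;python3 -m inch '[[-0.4,0.2,-0.4,0,-0.5],[-0.8,0.3,0,0,-0.5],[-1,0.4,0,0,-0.5],[-1,0.4,0,0,-0.5],[-1,0.4,0,0,-0.5]]';python3 -m inch '[[-1,0.4,0,-0.1,-0.5],[-1,0.4,0,-0.1,-0.5],[-1,0.4,0,0,-0.5],[-0.6,0.4,0,0,-0.5],[-0.2,0,0,0,-0.5]]';python3 -m inch '[[0,0,0,0,-0.5],[0,0,0,0,-0.5]]'; python3 - <<'E'
from h import *
s=manip.read_state(); p=s['tcp_pos']; y=s['tool_rot'][2]; d=np.array([.5596,-.1329])-p[:2]
print(p,y,(d@[np.cos(y),np.sin(y)]/.04).round(2),(d@[np.sin(y),-np.cos(y)]/.04).round(2))
E
```

```text
clock: 18.92
tcp_pos: [0.4621, 0.2055, 0.2376]
tool_rot: [-3.141, -0.0, 1.462]
contact_force: [0.4, 0.4, -1.2]
gripper_width: 0.452
grasp_force: 90.8
clock: 19.33
tcp_pos: [0.511, 0.0335, 0.2522]
tool_rot: [3.14, 0.0, 1.462]
contact_force: [2.0, -0.4, -0.2]
gripper_width: 0.452
grasp_force: 90.8
clock: 19.75
tcp_pos: [0.5597, -0.1248, 0.2509]
tool_rot: [3.141, 0.002, 1.471]
contact_force: [-0.0, -0.0, -1.1]
gripper_width: 0.453
grasp_force: 90.8
clock: 19.92
tcp_pos: [0.558, -0.1175, 0.2514]
tool_rot: [-3.141, -0.001, 1.479]
contact_force: [-0.4, 1.4, -0.0]
gripper_width: 0.453
grasp_force: 90.8
[ 0.55802313 -0.1175079   0.25143677] 1.4787576007495518 -0.38 0.07
```

```bash
python3 -m inch '[[-0.2,0.07,0.4,0,-0.5],[-0.18,0,0.7,0,-0.5],[0,0,0.6,0,-0.5],[0,0,0,0,-0.5],[0,0,0,0,-0.5]]'; python3 - <<'E'
from h import *
s=manip.read_state(); p=s['tcp_pos']; y=s['tool_rot'][2]; d=np.array([.5596,-.1329])-p[:2]
print(p,y,(d@[np.cos(y),np.sin(y)]/.04).round(2),(d@[np.sin(y),-np.cos(y)]/.04).round(2))
a=cv2.imread('pics/t4.png'); b=viewer.read_camera('side'); cv2.imwrite('pics/s5.png',b)
m=np.zeros((480,800,3),np.uint8)
m[:480,:400]=cv2.resize(b[130:194,257:310],(400,480),interpolation=2)
m[:480,405:795]=cv2.resize(cv2.imread('pics/s4.png')[130:194,257:309],None,fx=7.5,fy=7.5,interpolation=2)
cv2.imwrite('pics/c7.png',m)
E
```

```text
clock: 20.33
tcp_pos: [0.5592, -0.1314, 0.1833]
tool_rot: [-3.14, -0.001, 1.482]
contact_force: [-0.2, 0.8, 0.6]
gripper_width: 0.454
grasp_force: 90.8
[ 0.55915635 -0.13142882  0.18333648] 1.4818928554728301 -0.04 0.01
```

View pics/c7.png

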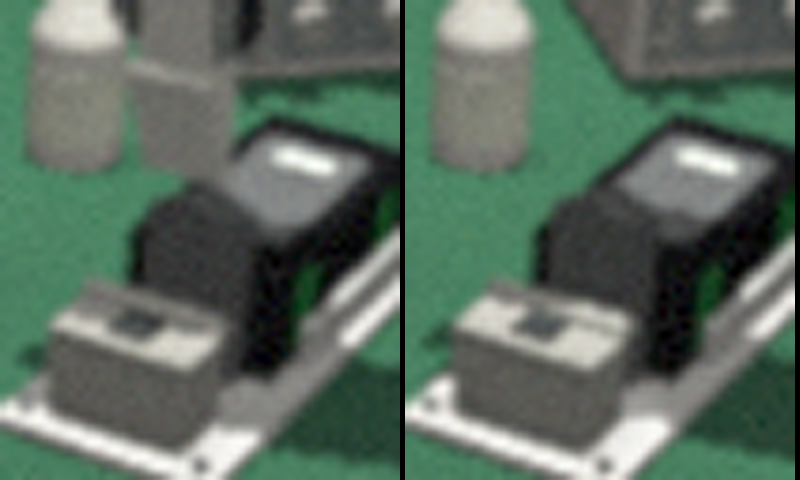

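```bash
python3 -m inch '[[0,0,0.3,0,-0.5],[0,0,0.3,0,-0.5],[0,0,0.1,0,-0.5],[0,0,0,0,-0.5]]';python3 -m inch '[[0,0,0.3,0,-0.5],[0,0,0.3,0,-0.5],[0,0,0.1,0,-0.5],[0,0,0,0,-0.5]]'
```

```text
clock: 20.72
tcp_pos: [0.5601, -0.1328, 0.1561]
tool_rot: [3.141, -0.0, 1.48]
contact_force: [-0.0, -0.2, -0.8]
gripper_width: 0.453
grasp_force: 91.9
clock: 21.05
tcp_pos: [0.5597, -0.1331, 0.1274]
tool_rot: [-3.141, -0.0, 1.479]
contact_force: [-0.7, -0.2, -1.2]
gripper_width: 0.453
grasp_force: 91.9
```

```bash
python3 -m inch '[[-0.05,0,0,0,-0.5],[0,0,0,0,-0.5]]';python3 -m inch '[[-0.04,0,0,0,-0.5],[0,0,0,0,-0.5]]'
```

```text
clock: 21.22
tcp_pos: [0.5601, -0.134, 0.1281]
tool_rot: [3.141, -0.002, 1.48]
contact_force: [-0.9, 5.1, -2.4]
gripper_width: 0.457
grasp_force: 91.8
clock: 21.38
tcp_pos: [0.5601, -0.1345, 0.1281]
tool_rot: [3.141, -0.004, 1.48]
contact_force: [0.2, 7.2, -3.0]
gripper_width: 0.457
grasp_force: 91.9
```

```bash
python3 -m inch '[[0.03,0,0.15,0,-0.5],[0,0,0.2,0,-0.5],[0,0,0.1,0,-0.5],[0,0,0,0,-0.5]]';python3 -m inch '[[0,0,0.1,0,-0.5],[0,0,0.1,0,-0.5],[0,0,0,0,-0.5]]'
```

```text
clock: 21.72
tcp_pos: [0.5606, -0.1342, 0.1098]
tool_rot: [3.14, -0.002, 1.48]
contact_force: [1.0, 5.7, -3.4]
gripper_width: 0.454
grasp_force: 91.7
clock: 21.97
tcp_pos: [0.5609, -0.1343, 0.102]
tool_rot: [3.139, -0.002, 1.48]
contact_force: [1.2, 6.1, -2.6]
gripper_width: 0.453
grasp_force: 91.8
```

```bash
python3 -m inch '[[0,0,0.08,0,-0.5],[0,0,0.08,0,-0.5],[0,0,0,0,-0.5]]';python3 -m inch '[[0,0,0.06,0,-0.5],[0,0,0.04,0,-0.5],[0,0,0,0,-0.5]]'
```

```text
clock: 22.22
tcp_pos: [0.561, -0.1343, 0.0957]
tool_rot: [3.139, -0.002, 1.48]
contact_force: [1.4, 6.0, -2.8]
gripper_width: 0.45
grasp_force: 91.7
clock: 22.47
tcp_pos: [0.5611, -0.1343, 0.0919]
tool_rot: [3.139, -0.002, 1.48]
contact_force: [2.4, 5.4, -0.8]
gripper_width: 0.452
grasp_force: 92.0
```

```bash
python3 -m inch '[[0,0,0.05,0,-0.5],[0,0,0.03,0,-0.5],[0,0,0,0,-0.5]]';python3 -m inch '[[0,0,0.05,0,-0.5],[0,0,0,0,-0.5]]'
```

```text
clock: 22.72
tcp_pos: [0.5614, -0.1346, 0.0894]
tool_rot: [3.138, -0.002, 1.479]
contact_force: [0.9, 4.6, 3.8]
gripper_width: 0.453
grasp_force: 92.8
clock: 22.88
tcp_pos: [0.5618, -0.135, 0.0883]
tool_rot: [3.137, -0.001, 1.478]
contact_force: [-0.3, 3.4, 12.0]
gripper_width: 0.454
grasp_force: 93.7
```

```bash
python3 -m inch '[[0,0,0.05,0,-0.5],[0,0,0,0,-0.5],[0,0,0,0,-0.5]]' 110;python3 -m inch '[[0,0,0.05,0,-0.5],[0,0,0,0,-0.5],[0,0,0,0,-0.5]]'
```

```text
clock: 23.13
tcp_pos: [0.5619, -0.1352, 0.0878]
tool_rot: [3.136, -0.0, 1.477]
contact_force: [-4.5, 4.3, 27.5]
gripper_width: 0.455
grasp_force: 111.5
clock: 23.38
tcp_pos: [0.5621, -0.1353, 0.0875]
tool_rot: [3.135, 0.001, 1.477]
contact_force: [-9.5, 4.1, 42.2]
gripper_width: 0.447
grasp_force: 114.4
```

```bash
python3 - <<'E'
from h import *
s=manip.read_state(); print(s['clock'],s['tcp_pos'],s['contact_force'],s['torque'])
a=viewer.read_camera('top'); b=viewer.read_camera('side'); cv2.imwrite('pics/s6.png',b)
m=np.zeros((600,800,3),np.uint8)
m[:480,:400]=cv2.resize(a[165:213,290:330],None,fx=10,fy=10,interpolation=2)
m[:600,405:795]=cv2.resize(b[120:195,262:310],(390,600),interpolation=2)
cv2.imwrite('pics/c8.png',m)
E
```

```text
23.3833 [ 0.56206544 -0.13531619  0.0874518 ] [-9.51042372  4.09319001 42.2445852 ] [ 1.97858337  2.3494251  -0.8840946 ]
```

View pics/c8.png

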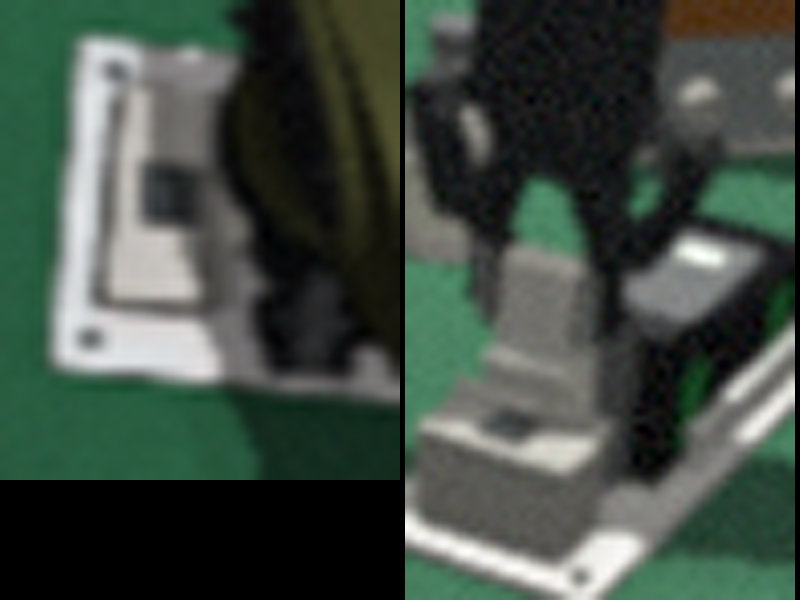

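The picture shows the wedge behind the bar, with its ledge above the jaw near (545,370) of the crop. The fingers hold it clear of the pack. I'll do one more small press and hold to confirm it is bound.

```bash
python3 -m inch '[[0,-0.03,0.03,0,-0.5],[0,0,0,0,-0.5],[0,0,0,0,-0.5],[0,0,0,0,-0.5],[0,0,0,0,-0.5]]';python3 -m inch '[[0,0,0,0,-0.5],[0,0,0,0,-0.5],[0,0,0,0,-0.5],[0,0,0,0,-0.5],[0,0,0,0,-0.5]]'
```

```text
clock: 23.9
tcp_pos: [0.562, -0.1353, 0.0874]
tool_rot: [3.132, 0.001, 1.476]
contact_force: [-9.3, 2.5, 49.2]
gripper_width: 0.452
grasp_force: 115.5
clock: 24.32
tcp_pos: [0.562, -0.1353, 0.0874]
tool_rot: [3.132, 0.001, 1.476]
contact_force: [-8.7, 3.6, 48.6]
gripper_width: 0.447
grasp_force: 115.5
```

```bash
python3 -c "
from workcell import manip
print(manip.sign_off())"
```

```text
the job is handed in; nothing more can be done
None
```

I handed the job in at about 24 s: two grey spacers stand against the pack, and the wedge is bound with its tip about 15 mm above the nest plate by my estimate. The arm still holds it pressed down at about 49 N, and the third spacer was left in the rack.

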